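# Open the shutter and take a vibration reading on the compressor

### The job

First slide the yellow shutter on the compressor unit along its rails by its black tab, all the way until its spring detent snaps in and uncovers the marked spot. Then take the green probe out of its stand and hold its spring tip on the middle of the red and white spot, square to the sloping face and gently, with the tip pushed about half-way in. Finish while still holding it there in the gripper, touching the unit with nothing but the probe; leave the orange probe and the other things on the bench alone.

Things in the scene. Friction and masses are not known exactly. Their poses are not given: they have to be found in the camera images.
- unit: Compressor unit, fixed to the bench: base plate 285 x 190 x 12 mm, grey bearing head in front, and 155 mm behind the spot (+x of the unit) the axis of a blue compressor, 125 mm across, 166 mm high with its brass stub. Origin on the bench under the spot, z up, x towards the compressor. The head's top is a flat measuring face sloping 20 degrees down towards the unit's -x.
- pad: Steel measuring pad, 34 mm across, 3 mm thick, fixed on the sloping face; origin under its middle, 95 mm above the bench; axes as spot. The face spans 44 mm either way in x and -53 to +93 mm in y of the pad. Two aluminium rails, 8 mm wide and 10 mm high, run along y, 34 mm either side of the pad's centre; an end bar of that height lies at y = 88 mm.
- spot (a point): Centre of the marked spot on the pad's top: red disc 25 mm across with a white middle of 15 mm. z is the outward normal of the face (up, leaning 20 degrees towards the unit's -x), y the unit's y and the direction in which the shutter opens, x up the slope. About 98 mm above the bench. The shutter covers it at first.
- shutter (a joint): Travel of the shutter in m along +y of spot: 0 closed over the spot, 0.050 fully open at its stop. Starts between 0 and 0.015. About 1 N of friction (stays where it is left); from 0.035 to 0.044 a spring detent resists with up to about 7 N, beyond 0.045 the detent pulls it home to 0.050 and keeps it there.
- tab (a point): Centre of the shutter's black upright tab, 36 mm wide (x of spot), 9 mm thick (y), 29 mm high, on the yellow shutter plate (56 mm along y, 58 mm wide, 3 mm thick, its top 8 mm above the face). The point is 14.5 mm above the plate's top, 12 mm to +y of the plate's middle; it moves with the shutter. Push the tab's -y face or pinch its thickness.
- probe: Green hand probe, about 0.18 kg, upright in its stand. Origin on its axis at the underside of its black collar (34 mm across, 6 mm thick), z from tip to handle. Green square handle 24 x 24 mm, flats along x and y, from 6 to 85 mm above the origin, white band near the top. Below: steel sleeve 12 mm across, 24 mm long, then the brass spring tip, 8 mm across, round end 50 mm below the origin.
- probe_tip (a point): Foremost point of the green probe's spring tip, on its axis, 50 mm below the probe's origin when the tip is fully out. It moves with the tip. Axes are the probe's.
- plunger (a joint): How far the green probe's spring tip is pushed in, in m: 0 fully out, 0.012 fully in (hard stop). About 1 N to begin moving, then 0.5 N per mm.
- probe_stand: Grey stand of the green probe, fixed: block 60 x 60 x 70 mm high, origin under its centre, with a round hole 17 mm wide, 60 mm deep in its top. The probe's collar rests on its top, sleeve and tip hang free in the hole. The two stands may be either way round, left and right of the unit.
- other: An orange hand probe of the same shape with a black band, in a like stand: to be left alone. Origin as for the green probe.
- other_stand: Stand of the orange probe, like the other stand.
- bottle_red: Glass bottle with a red cap, 70 mm across, 160 mm high, bystander; origin under its centre.
- bottle_blue: Glass bottle with a blue cap, 60 mm across, 140 mm high, bystander; origin under its centre.
- wrench: Steel wrench lying on the bench, bystander.
- fitting: Brass fitting, 32 mm across, 34 mm high, bystander; origin under its centre.
- flange: Steel flange ring, 70 mm across, 12 mm high, bystander; origin under its centre.
- jar: Amber jar with a white cap, 56 mm across, 70 mm high, bystander; origin under its centre.
Not all that is in view belongs to the job. Of the things that look like the probe, the smallest one is meant.

How it is judged:
By the outcome, as a careful person would: the job done as asked, in the order asked, and still so for the second after the job is handed in, while the arm keeps its last pose, push and grip.
It also fails if it takes over 54 s, if anything falls off the work surface, if the arm or the gripper's body presses on something with over 40 N, if the wrist force passes 120 N, or if a joint passes its speed limit or range.

### The arm

A 6-joint arm with a two-finger parallel gripper is mounted at the origin on the work surface. World frame = base frame: x ahead of the robot, y to its left, z up, the work surface at z = 0. Lengths are in mm, angles in rad, forces in N, time in s.
With the tool pointing down it reaches from about 350 to 875 mm from the base axis. Payload 4.2 kg.
Tool frame: the origin (TCP) lies on the mounting face of the last link; the fingertips stand 173 mm ahead of it and the grasp point (between the pads) lies grip_point_offset ahead of it (grip_point_offset is the distance from the TCP to the grasp point, in mm); z points along the fingers, y is the line along which they close (so a half turn about z gives the same grasp; the last joint's range is limited). The gripper opens to 85 mm and grips with 20 to 120 N. Pads are 22 mm wide; open, the fingers measure 114 mm over their backs; the gripper's body (76 mm by 85 mm) begins 54 mm behind the grasp point. The pads swing forward as they close: fully open they stand 13 mm farther back than shut.
Start: joints at [0.259, 0.385, 0.008, 0, -1.194, -0.259], TCP at [624.98, 0.025, 404.712] pointing down, gripper open.
Joint ranges: [-3.14, 3.14], [-1.21, 2.06], [-1.07, 1.41], [-3.16, 2.05], [-2.99, -0.16], [-3.1, 3.1]. Speed limits (rad/s): [2.79, 2.79, 3.14, 3.14, 3.14, 3.14].

### API

Orientations are given as a unit quaternion [x, y, z, w].
In Python, from bench import read_state, get_image, job_done, recognise, place_of, grip_point_offset gives the robot as it stands. The module is installed in compiled form; this text tells all that it offers.
- The arm moves only by the tool carry_out, never from a script. Its arguments are lists of equal length, an entry for each row: "slide": the shift along the tool's x, y, z in m, a list of three; "roll": the turn about the tool's z in degrees; "claw": the finger opening in m, from 0 to 0.0854. A call has 1 to 8 rows; each row is the pose to reach, as a shift and turn from the pose commanded when the call began, along the tool's axes at that moment; what a row does not reach only later rows make up. A row lasts 1/8 s, in which the tool goes at most 62.5 mm and 10.7 degrees, less where a joint would pass 70% of its speed; a pose out of reach is approached as far as the arm can. A call with a gripper value outside its range is refused whole. The fingers move at their own pace and stop on an object; the grip force is fixed at half the most. Time passes only in rows, so rows that repeat a pose let the fingers close. It gives the time, the measured TCP pose, the force, the opening and the grip force at its end, in the units of the state.
- read_state(): the state, without advancing time (a new reading comes with each control period).
- get_image(name): name is "scene" or "side" or "wrist"; returns a dict with "img" (400x640x3 uint8, red, green, blue), "z_map" (400x640 float32, mm along the optical axis (not along the pixel's ray), 0 where there is no reading), "mtx" (3x3 intrinsics, pixels), "k1" (the pictures are not rectified: a ray, as slopes to the right and down, at radius r is drawn at 1 + k1 r^2 times it, then the intrinsics apply), "world_from_camera" (4x4, takes a point from camera to world coordinates); the wrist camera has in their place "T_tool_cam" (4x4, takes a point from camera to tool coordinates, whose origin is the TCP and whose axes are the flange's). Camera axes: x right, y up, looking along -z (the intrinsics and any distortion apply to the point x, -y, -z); pixel columns grow to the right and rows downward; lengths in mm; the calibration is good to about 2 mm. A picture is of the moment at which its call begins: read the wrist's pose just before it.
- job_done(): hands the job in; it is judged then, once.
Trained networks look in a picture, given as the dict that the camera call returned (one of the last four; its "shot" number tells which), for a name from the list of things; names that differ only in an ending like _2 or _b are one class to them, and where a whole thing is asked for, a point or a joint stands for the part that bears it (a point fixed in the world has none). Each returns a list of dicts, best first, with "conf" (0 to 1); they miss things now and then, are a little off and sometimes report something else, mostly with a low value. They report only what shows in the picture. A call takes as long as a camera call. They do not tell look-alikes from the thing itself.
- recognise(picture, thing): "at" ([column, row] in pixels, amid what is visible of it).
- place_of(picture, thing): "at" ([column, row] in pixels: a listed point, or the origin of a listed thing).
The state is a dict: "clock": time; "joints": joint angles; "joint_vel": joint speeds; "joint_efforts": joint torques, N m; "position": TCP position; "ee_rot": TCP orientation; "contact_force": force on the tool from outside, world axes, zero at the start; "wrist_torque": the same for the moment, N m; "gripper_width": finger opening in mm; "grasp_force": force on a finger pad.
Only numpy, scipy, OpenCV 4.12 (cv2) and the standard library are available. Lean on these libraries where they do the work, as an engineer would, in place of code of your own. Each camera call takes 0.05 s, during which the arm holds its last target. There are 200 camera calls.

## Working session

There is one attempt and no reset: what is moved stays moved. The work goes in short steps, Python scripts to look and compute and a tool call to move; the robot and the scene stay as the last step left them, time stands still between calls to the robot, and variables do not carry over. Pictures are saved under pics/ and viewed, at most 12 in all, crops included, and the job is handed in when it is done.

Besides the shell and the picture viewer there is one more tool, called by a JSON object that holds its "op" and its "data". carry_out: Moves the arm, as the interface text tells. Its arguments: {"type":"object","properties":{"slide":{"type":"array"},"roll":{"type":"array"},"claw":{"type":"array"}},"required":["slide","roll","claw"]}

```bash
mkdir -p pics
cat > h.py <<'E'
import numpy as np, cv2
from bench import *
from scipy.spatial.transform import Rotation as R
def T_tool(s):
    T=np.eye(4);T[:3,:3]=R.from_quat(s['ee_rot']).as_matrix();T[:3,3]=s['position'];return T
def shot(name):
    s=read_state();p=get_image(name)
    p['W']=np.array(p['world_from_camera']) if name!='wrist' else T_tool(s)@np.array(p['T_tool_cam'])
    return p
def ray(p,uv):
    K=np.array(p['mtx']);d=(np.array(uv,float)-[K[0,2],K[1,2]])/[K[0,0],K[1,1]]
    s=d.copy()
    for _ in range(20): s=d/(1+p['k1']*(s@s))
    v=np.array([s[0],-s[1],-1.]);return p['W'][:3,3],p['W'][:3,:3]@v
def pt(p,uv):
    u,v=int(round(uv[0])),int(round(uv[1]));w=p['z_map'][max(v-1,0):v+2,max(u-1,0):u+2];w=w[w>0]
    o,d=ray(p,uv);return o+d*np.median(w) if len(w) else o*np.nan
def atz(p,uv,z):
    o,d=ray(p,uv);return o+d*(z-o[2])/d[2]
def save(p,n): cv2.imwrite('pics/'+n,p['img'][:,:,::-1])
E
python3 - <<'E'
from h import *
np.set_printoptions(precision=1,suppress=True)
s=read_state();print(s, grip_point_offset if not callable(grip_point_offset) else grip_point_offset())
for c in ['scene','side']:
    p=shot(c);save(p,c+'0.png');print(c,p['W'],p['k1'],p['mtx'])
    for t in ['unit','pad','spot','tab','shutter','probe','probe_stand','other','other_stand']:
        print(t,[(np.round(r['at']),round(r['conf'],2),pt(p,r['at'])) for r in place_of(p,t)[:3]],'R',[(np.round(r['at']),round(r['conf'],2)) for r in recognise(p,t)[:3]])
E
```

```text
{'clock': 0.0, 'joints': array([ 0.3,  0.4,  0. , -0. , -1.2, -0.3]), 'joint_vel': array([-0.,  0., -0.,  0., -0., -0.]), 'joint_efforts': array([ -0. , -39.2,  18.8,   4.2,  -0. ,   0. ]), 'position': array([624.8,   0. , 403.6]), 'ee_rot': array([-0.7,  0.7,  0. , -0. ]), 'contact_force': array([-0. , -0.2, -0.6]), 'wrist_torque': array([-0. , -0. , -0.1]), 'grasp_force': 0.0, 'gripper_width': 85.20629469530913} 154.70000000000002
scene [[  -0.7   -0.5    0.6 1341.5]
 [   0.7   -0.4    0.5  785.1]
 [  -0.     0.8    0.6 1010.8]
 [   0.     0.     0.     1. ]] -0.006053367749689567 [[418.3   0.  318.9]
 [  0.  418.3 201.9]
 [  0.    0.    1. ]]
unit [(array([316., 231.]), 0.64, array([638.7, 105.5, 102.4]))] R [(array([294., 236.]), 0.64), (array([397., 249.]), 0.44), (array([442., 247.]), 0.32)]
pad [] R [(array([398., 293.]), 0.16)]
spot [] R [(array([400., 231.]), 0.65), (array([294., 238.]), 0.64), (array([267., 186.]), 0.28)]
tab [(array([316., 211.]), 0.54, array([580.7,  53.4, 118.1]))] R [(array([314., 209.]), 0.69)]Traceback (most recent call last):
  File "<stdin>", line 7, in <module>
ValueError: it knows: bottle_blue, bottle_red, fitting, flange, jar, other, other_stand, pad, probe, probe_stand, probe_tip, spot, tab, unit, wrench
```

Run:
```python
from h import *
np.set_printoptions(precision=1,suppress=True)
for c in ['side','wrist']:
    p=shot(c);save(p,c+'0.png');print(c,p['W'])
    for t in ['unit','spot','tab','probe','probe_stand','other','other_stand']:
        print(t,[(np.round(r['at']),round(r['conf'],2),pt(p,r['at'])) for r in place_of(p,t)[:3]])
p=shot('scene')
for t in ['probe','probe_stand','other','other_stand']:
        print(t,[(np.round(r['at']),round(r['conf'],2),pt(p,r['at'])) for r in place_of(p,t)[:3]])
```

```text
side [[   1.     0.1   -0.2  285.1]
 [  -0.2    0.5   -0.8 -842.4]
 [   0.     0.9    0.5  637. ]
 [   0.     0.     0.     1. ]]
unit [(array([339., 218.]), 0.66, array([544. , -10.1,  32.6]))]
spot []
tab [(array([343., 176.]), 0.66, array([567.8,  45.8, 129.7]))]
probe [(array([320., 299.]), 0.93, array([ 411.3, -338.8,   90.8])), (array([300., 264.]), 0.87, array([ 396. , -223.8,   82. ])), (array([350., 297.]), 0.32, array([ 486.9, -295.3,   33.7]))]
probe_stand [(array([290., 179.]), 0.69, array([459.1, 280.9,   8.6]))]
other [(array([289., 162.]), 0.59, array([458.8, 287. ,  70.4]))]
other_stand [(array([294., 177.]), 0.91, array([470.9, 275.5,  18. ]))]
wrist [[ -1.   -0.    0.  624.7]
 [  0.   -1.   -0.3 -78.7]
 [  0.   -0.3   1.  374.5]
 [  0.    0.    0.    1. ]]
unit [(array([368., 192.]), 0.79, array([579. ,  -0.9, 103.9]))]
spot []
tab [(array([384., 251.]), 0.81, array([566.9,  45.3, 127.4]))]
probe [(array([423., 367.]), 0.67, array([599. , -17.2, 314.6]))]
probe_stand []
other [(array([424., 368.]), 0.22, array([599. , -17.4, 315.1]))]
other_stand [(array([422., 369.]), 0.5, array([599.5, -17.4, 315.5]))]
probe [(array([280., 160.]), 0.76, array([673.6,   6.1, 346.6])), (array([299., 171.]), 0.49, array([ 415.3, -189. ,   81.7])), (array([274., 177.]), 0.47, array([700.6,   1.5, 295.7]))]
probe_stand [(array([272., 192.]), 0.87, array([ 525. , -233.3,   20.4]))]
other [(array([397., 240.]), 0.59, array([478.4, 310.7,  76.4]))]
other_stand [(array([398., 253.]), 0.98, array([498.5, 328.8,  46.7]))]
```

View pics/scene0.png

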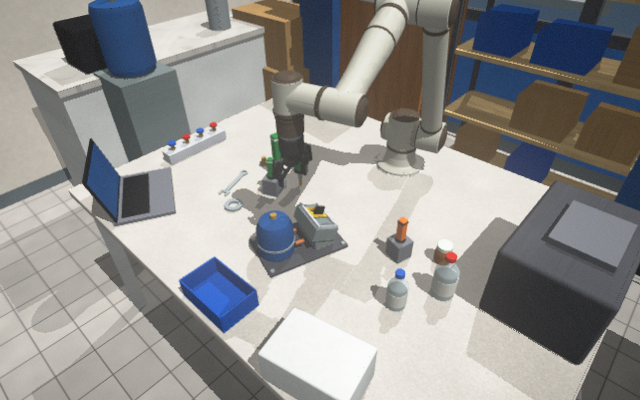

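View pics/side0.png

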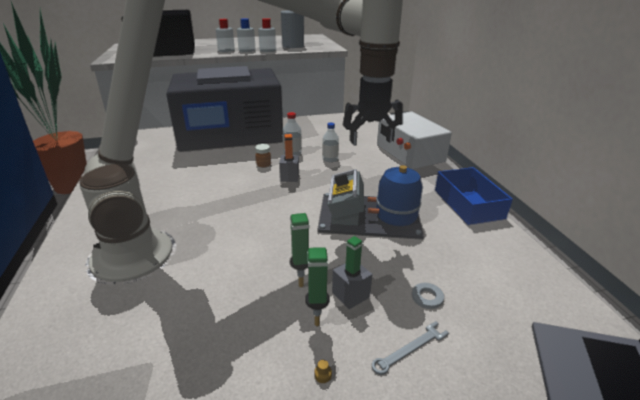

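View pics/wrist0.png

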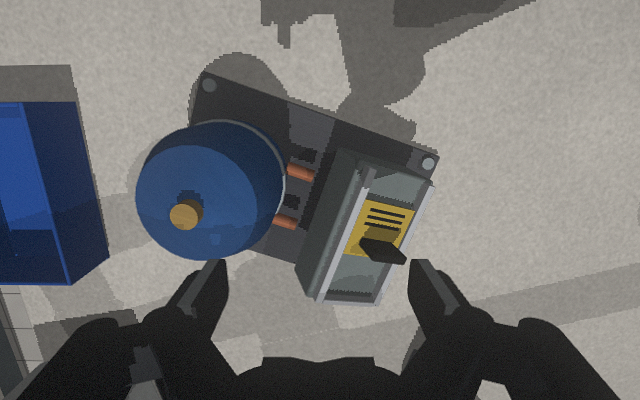

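Run:
```python
from h import *
np.set_printoptions(precision=1,suppress=True)
def cloud(p):
    z=p['z_map'];v,u=np.nonzero(z>0);K=p['mtx']
    d=np.stack([(u-K[0,2])/K[0,0],(v-K[1,2])/K[1,1]],1);s=d/(1+p['k1']*(d**2).sum(1))[:,None]
    zz=z[v,u];c=np.stack([s[:,0]*zz,-s[:,1]*zz,-zz],1)@p['W'][:3,:3].T+p['W'][:3,3]
    return c,p['img'][v,u].astype(int)
for n in ['wrist','side','scene']:
    p=shot(n);c,g=cloud(p);r,gr,b=g.T
    roi=(c[:,0]>350)&(c[:,0]<850)&(c[:,1]>-60)&(c[:,1]<200)&(c[:,2]<180)&(c[:,2]>3)
    blue=roi&(b>r+40)&(b>gr+20)&(c[:,2]>60); q=c[blue]
    print(n,'blue',len(q),q.min(0),q.max(0))
    from scipy.optimize import least_squares
    for zlo,zhi in [(60,120)]:
        qq=q[(q[:,2]<zhi)]
        f=least_squares(lambda x:np.hypot(qq[:,0]-x[0],qq[:,1]-x[1])-62.5,qq.mean(0)[:2],loss='soft_l1') if len(qq)>20 else None
        if f: print('axis',f.x,f.cost/len(qq))
    y=roi&(r>130)&(gr>100)&(b<90)&(r-b>90)&(c[:,2]>85)&(c[:,2]<125); q=c[y]; print('yellow',len(q),q.mean(0) if len(q) else 0,q.min(0),q.max(0))
    k=roi&(g.max(1)<50)&(c[:,2]>108)&(c[:,2]<150); q=c[k];print('black',len(q),q.mean(0),q.min(0),q.max(0)) if len(q) else 0
    # green small probe
    gg=(gr>r+25)&(gr>b+20)&(c[:,1]<-60)&(c[:,1]>-400)&(c[:,0]>300)&(c[:,0]<650)&(c[:,2]<260); q=c[gg]
    if len(q):
        lab=np.round(q[:,:2]/10).astype(int); H,cn=np.unique(lab,axis=0,return_counts=True)
        print('green',[(h*10,k) for h,k in zip(H,cn) if k>12], q.max(0))
```

```text
wrist blue 10710 [661.2 -48.6  84.6] [767.8  46.9 156.2]
axis [725.7  -1.7] 0.5705716463119904
yellow 1168 [569.1  27.6 104.9] [533.    3.7  91.9] [600.4  63.5 114.8]
black 717 [568.7  46.2 123.6] [546.6  13.  108.1] [586.7  59.4 136.5]
side blue 471 [664.4 -48.2 122.8] [764.1  36.4 155.6]
yellow 59 [568.3  32.6 103.9] [535.2   6.6  92.2] [596.2  68.3 112.5]
black 84 [565.   47.2 120. ] [548.4  39.3 108.6] [580.6  56.1 135.1]
green [(array([ 390, -220]), np.int64(19)), (array([ 390, -210]), np.int64(14)), (array([ 390, -200]), np.int64(13)), (array([ 400, -340]), np.int64(15)), (array([ 400, -330]), np.int64(27)), (array([ 400, -320]), np.int64(17)), (array([ 400, -310]), np.int64(16)), (array([ 400, -220]), np.int64(18)), (array([ 400, -210]), np.int64(15)), (array([ 400, -200]), np.int64(13)), (array([ 410, -340]), np.int64(22)), (array([ 410, -330]), np.int64(23)), (array([ 410, -320]), np.int64(21)), (array([ 410, -220]), np.int64(16)), (array([ 410, -210]), np.int64(13)), (array([ 420, -340]), np.int64(16)), (array([ 420, -330]), np.int64(20)), (array([ 420, -320]), np.int64(19)), (array([ 490, -270]), np.int64(60)), (array([ 490, -260]), np.int64(60)), (array([ 500, -270]), np.int64(28)), (array([ 500, -260]), np.int64(17)), (array([ 500, -250]), np.int64(13))] [587.5 -60.4 194.4]
scene blue 1061 [675.4 -42.1  60.6] [779.   62.4 167.3]
axis [720.1  -3.1] 0.8721479138645996
yellow 60 [574.   51.6 103.6] [548.7  16.3  86.6] [595.9  73.9 116.6]
green [(array([ 420, -310]), np.int64(38)), (array([ 430, -310]), np.int64(24)), (array([ 510, -260]), np.int64(13)), (array([ 510, -250]), np.int64(36))] [ 517.5 -242.9  197.5]
```

Run:
```python
from h import *
np.set_printoptions(precision=2,suppress=True)
p=shot('wrist')
a,b=atz(p,(209,85),14),atz(p,(428,163),14);d=a-b;print('bolts',a,b,np.degrees(np.arctan2(d[1],d[0])),'depth',pt(p,(209,85)),pt(p,(428,163)))
print('stub',pt(p,(185,216)),atz(p,(185,216),166))
# normal from face pts
P=np.array([pt(p,q) for q in [(405,183),(375,180),(395,195),(360,275),(345,285),(365,290),(350,268)]]);print(P)
c=P.mean(0);n=np.linalg.svd(P-c)[2][2];n*=np.sign(n[2]);print('n',n,np.degrees(np.arccos(n[2])),'yaw',np.degrees(np.arctan2(-n[1],-n[0])))
img=p['img'].astype(int);g=img;r,gr,bl=g[...,0],g[...,1],g[...,2]
m=((r>120)&(r-bl>70)&(gr>90)).astype(np.uint8);m[:,:300]=0
v,u=np.nonzero(m);print('yel bbox',u.min(),u.max(),v.min(),v.max())
for t in ['tab','pad','spot','unit']: print(t,[(x['at'],x['conf'],pt(p,x['at'])) for x in place_of(p,t)])
cv2.imwrite('pics/w0c.png',cv2.resize(p['img'][140:320,280:460,::-1],None,fx=3.3,fy=3.3,interpolation=cv2.INTER_CUBIC))
```

```text
bolts [742.8  -96.47  14.  ] [495.98 -10.66  14.  ] -19.17137753728567 depth [741.14 -96.22  19.07] [497.43 -11.42  18.06]
stub [719.04  -1.56 166.72] [719.36  -1.29 166.  ]
[[543.37  -6.51  91.97]
 [573.57 -12.01 102.72]
 [552.18   4.78  93.24]
 [581.53  90.22  92.96]
 [597.    99.17  97.31]
 [574.68 111.39  87.86]
 [592.64  79.07  98.3 ]]
n [-0.32  0.12  0.94] 20.148587455061563 yaw -19.664797761874844
yel bbox 300 414 173 256
tab [([386.6, 248.8], 0.76, array([562.88,  47.22, 120.11]))]
pad []
spot []
unit [([365.3, 194.2], 0.8, array([583.79,  -2.77, 116.23]))]
```

View pics/w0c.png

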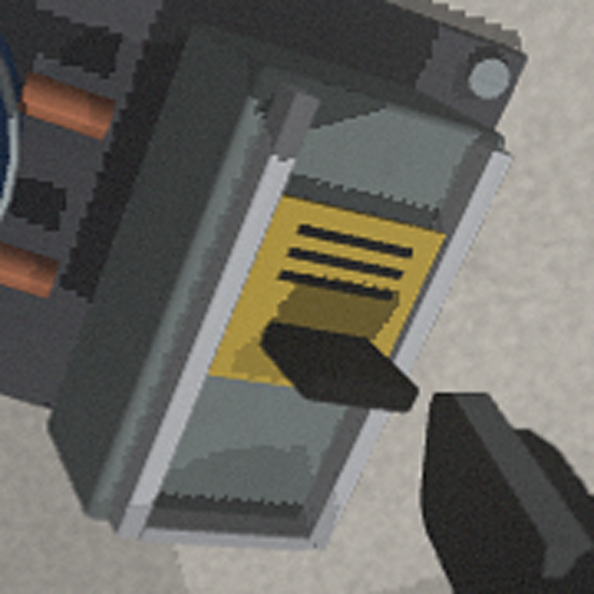

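```bash
cat >> h.py <<'E'
def cloud(p):
    z=p['z_map'];v,u=np.nonzero(z>0);K=p['mtx']
    d=np.stack([(u-K[0,2])/K[0,0],(v-K[1,2])/K[1,1]],1);s=d.copy()
    for _ in range(5): s=d/(1+p['k1']*(s**2).sum(1))[:,None]
    zz=z[v,u];c=np.stack([s[:,0]*zz,-s[:,1]*zz,-zz],1)@p['W'][:3,:3].T+p['W'][:3,3]
    return c,p['img'][v,u].astype(int)
YAW=np.radians(-19.5)
RS=R.from_euler('ZY',[YAW,np.radians(-20)]).as_matrix() # columns: x up slope,y,z normal
E
python3 - <<'E'
from h import *
np.set_printoptions(precision=1,suppress=True,linewidth=200)
print(RS)
p=shot('wrist');c,g=cloud(p);O=np.array([566,27,98.]);q=(c-O)@RS
roi=(abs(q[:,0])<70)&(q[:,1]>-80)&(q[:,1]<120)&(q[:,2]>-25)&(q[:,2]<45);q=q[roi];g=g[roi]
# height map, x bins across (rows y)
X=np.arange(-56,60,4);Y=np.arange(-64,112,8)
print('      ',X)
for y in Y:
    print(y,' '.join('%4.0f'%np.median(w) if len(w)>0 else '   .' for w in [q[(abs(q[:,0]-x)<2)&(abs(q[:,1]-y)<4),2] for x in X]))
y=(g[:,0]-g[:,2]>70)&(g[:,0]>110);Q=q[y];print('yellow',np.percentile(Q,[1,50,99],axis=0))
k=(q[:,2]>10)&(abs(q[:,0])<28);Q=q[k];print('tab',np.percentile(Q,[2,50,98],axis=0),len(Q))
E
```

```text
[[ 0.9  0.3 -0.3]
 [-0.3  0.9  0.1]
 [ 0.3  0.   0.9]]
       [-56 -52 -48 -44 -40 -36 -32 -28 -24 -20 -16 -12  -8  -4   0   4   8  12  16  20  24  28  32  36  40  44  48  52  56]
-64    .    .    .    .    .    .    .    .    .    .    .    .    .    .    .    .    .    .    .    .    .    .    .    .    .    .    .    .    .
-56    .    .    .    .    .    .    .    .    .    .    .    .    .    .    .    .    .    .    .    .    .    .    .    .    .    .    .    .    .
-48    .    .    .   -4   -4   -3   -2   -4   -5   -4   -4   -4   -4   -4   -3   -4   -3   -4   -4   -4   -4   -4   -3   -3   -5  -13    .    .    .
-40    .    .    .    .    7    7    5   -2   -2   -3   -2   -2   -3   -2   -3   -2   -2   -2   -2   -3   -3    7    7    5   -2  -12    .    .    .
-32    .    .    .    .    .    8    4   -2   -3   -3   -2   -2   -2   -2   -2   -2   -3   -2   -2   -2   -2    7    8    5   -3  -12    .    .    .
-24    .    .    .    .    7    8    4   -2   -2   -2   -2   -2   -3   -3   -2   -2   -3   -2   -2   -2   -2    7    7    5   -2  -12    .    .    .
-16    .    .    .    .   
[... 1784 characters left out ...]
 3   -2   -3   -2   -2   -2   -2   -2   -2   -3   -2   -2   -2   -3   -2    7    8    4   -3  -12    .    .    .
88    .    .    .    .    7    7    4    1   -0    0   -1   -1   -0   -1   -0   -1    0   -1   -0   -1    4    7    8    4   -3  -13    .    .    .
96    .    .    .    .    .    8    8    8    8    8    8    8    8    8    8    7    8    8    8    7    7    8    7    3   -3  -13    .    .    .
104    .    .    .    .    .    .    .    .    .    .    .    .    .    .    .    .    .    .    .    .    .    .    .    .    .    .    .    .    .
yellow [[-29.3 -17.    4.4]
 [ 12.8   0.4   5.5]
 [ 27.8  37.8   6.8]]
tab [[-16.4  17.7  10.9]
 [  4.6  18.9  29.1]
 [ 17.7  26.2  35.2]] 774
```

Run:
```python
from h import *
np.set_printoptions(precision=1,suppress=True,linewidth=200)
p=shot('wrist');c,g=cloud(p);O=np.array([566,27,98.]);q=(c-O)@RS
def prof(sel,ax,a,b,lab):
    print(lab,[(x,round(float(np.median(q[sel&(abs(q[:,ax]-x)<.5),2])),1)) for x in range(a,b) if (sel&(abs(q[:,ax]-x)<.5)&(abs(q[:,2])<30)).sum()>2])
m=abs(q[:,0])<22
prof(m&(q[:,2]>-20)&(q[:,2]<30),1,84,108,'endbar');prof(m&(q[:,2]>-30)&(q[:,2]<30),1,-60,-40,'low y')
m=(q[:,1]>50)&(q[:,1]<84)&(q[:,2]>-30)&(q[:,2]<30)
prof(m,0,-48,-26,'L');prof(m,0,22,48,'R')
# green probe from side and scene: fit
for n in ['side','scene']:
    p=shot(n);c,g=cloud(p)
    s=(g[:,1]>g[:,0]+20)&(g[:,1]>g[:,2]+15)&(c[:,0]>460)&(c[:,0]<540)&(c[:,1]>-300)&(c[:,1]<-220)&(c[:,2]<175);Q=c[s];print(n,len(Q),Q.min(0),Q.max(0),np.median(Q,0))
    t=Q[Q[:,2]>Q[:,2].max()-6];print('top',len(t),t.mean(0),t.min(0),t.max(0))
    f=(abs(c[:,2]-70)<3)&(abs(c[:,0]-500)<60)&(abs(c[:,1]+265)<60);print('standtop',f.sum(),c[f].min(0),c[f].max(0))
    b=(abs(c[:,2]-35)<25)&(abs(c[:,0]-500)<70)&(abs(c[:,1]+265)<70)&(abs(g[:,0]-g[:,1])<15)
    B=c[b];
    if len(B): h=cv2.minAreaRect(B[:,:2].astype(np.float32));print('stand rect',h)
    for t in ['probe','probe_stand','other','other_stand','fitting','wrench']: print(t,[(np.round(r['at']),round(r['conf'],2)) for r in place_of(p,t)[:4]])
```

```text
endbar [(84, -2.5), (85, -2.3), (86, -2.3), (87, -2.5), (88, -2.3), (89, -2.3), (90, 2.4), (91, 3.9), (92, 7.7), (93, 7.7), (94, 7.6), (95, 7.6), (96, 6.5)]
low y [(-49, -12.8), (-48, -12.9), (-47, -3.2), (-46, -2.7), (-45, -2.4), (-44, -2.3), (-43, -2.5), (-42, -2.5), (-41, -2.4)]
L [(-39, 7.1), (-38, 7.5), (-37, 7.6), (-36, 7.8), (-35, 7.8), (-34, 7.7), (-33, 7.6), (-32, 3.3), (-31, 3.3), (-30, -0.3), (-29, -2.1), (-28, -2.4), (-27, -2.4)]
R [(22, -2.3), (23, -2.0), (29, 6.8), (30, 7.5), (31, 7.6), (32, 7.7), (33, 7.8), (34, 7.5), (35, 7.6), (36, 7.2), (37, 2.9), (38, -1.2), (39, -2.4), (40, -2.3), (41, -2.6), (42, -3.7), (43, -15.6), (44, -16.8)]
side 339 [ 486.8 -275.5   80.2] [ 515.5 -243.9  156.2] [ 495.3 -266.4  122.7]
top 94 [ 500.2 -260.5  153.9] [ 487.  -274.   150.8] [ 515.5 -243.9  156.2]
standtop 365 [ 463.2 -297.9   67. ] [ 540.4 -227.8   73. ]
stand rect ((493.68267822265625, -277.4903869628906), (44.736263275146484, 85.02387237548828), 68.35012817382812)
probe [(array([319., 299.]), 0.91), (array([299., 265.]), 0.74), (array([351., 274.]), 0.62), (array([426., 294.]),
[... 199 characters left out ...]
5)]
scene 88 [ 488.5 -266.    77.2] [ 521.6 -239.2  160.4] [ 511.5 -251.9  129.7]
top 22 [ 506.7 -252.4  157.7] [ 493.8 -263.6  154.4] [ 518.  -241.8  160.4]
standtop 61 [ 498.5 -290.9   67.2] [ 541.6 -219.2   73. ]
stand rect ((519.2223510742188, -239.822998046875), (40.655948638916016, 75.39787292480469), 55.28106689453125)
probe [(array([277., 159.]), 0.72), (array([272., 176.]), 0.69), (array([296., 173.]), 0.61), (array([233., 205.]), 0.4)]
probe_stand [(array([275., 188.]), 0.52)]
other [(array([397., 241.]), 0.8)]
other_stand [(array([398., 254.]), 0.67), (array([235., 183.]), 0.6)]
fitting [(array([262., 161.]), 0.43), (array([398., 254.]), 0.38)]
wrench [(array([234., 182.]), 0.64)]
```

{"op": "carry_out", "data": {"slide": [[-0.0265,0.055,0.03],[-0.0265,0.0666,0.07],[-0.0265,0.0666,0.07],[-0.0265,0.0666,0.07],[-0.0265,0.0666,0.07],[-0.0265,0.0666,0.07]], "roll": [10,19.5,19.5,19.5,19.5,19.5], "claw": [0,0,0,0,0,0]}}

```text
clock: 3.45
position: [559.2, 26.4, 335.7]
ee_rot: [-0.577, 0.817, -0.0, 0.001]
contact_force: [-0.3, -1.0, 0.3]
gripper_width: 0.1
grasp_force: 0.0
```

```bash
cat >> h.py <<'E'
SPOT=np.array([567.1,33.0,98.4])
def ufr(P): # world -> horizontal unit frame about spot
    Rz=R.from_euler('z',YAW).as_matrix();return (np.asarray(P)-SPOT)@Rz
E
python3 - <<'E'
from h import *
np.set_printoptions(precision=1,suppress=True,linewidth=200)
s=read_state();T=T_tool(s);print(s['position'],s['gripper_width'],s['contact_force'],'tip unit',ufr(T[:3,3]+T[:3,2]*173),T[:3,:3])
p=shot('wrist');save(p,'w1.png');c,g=cloud(p);q=(c-SPOT)@RS
k=(q[:,2]>12)&(q[:,2]<38)&(abs(q[:,0])<24)&(q[:,1]>0)&(q[:,1]<40);Q=q[k];print('tab',np.percentile(Q,[2,50,98],axis=0),len(Q))
y=(g[:,0]-g[:,2]>70)&(g[:,0]>110)&(abs(q[:,2])<20)&(abs(q[:,1])<60);Q=q[y];print('yellow',np.percentile(Q,[1,50,99],axis=0))
# fingers
t=(c-T[:3,3])@T[:3,:3];f=(t[:,2]>140)&(t[:,2]<178)&(abs(t[:,0])<30)&(abs(t[:,1])<30);print('finger tool',np.percentile(t[f],[1,50,99],axis=0) if f.any() else 0)
E
```

```text
[559.2  26.4 335.7] 0.07973545211337588 [-0.3 -1.   0.3] tip unit [-4.9 -8.6 64.3] [[-0.3 -0.9  0. ]
 [-0.9  0.3  0. ]
 [-0.  -0.  -1. ]]
tab [[-17.2  11.4  12.9]
 [-14.7  12.1  24.5]
 [ -8.2  19.3  34.4]] 160
yellow [[-28.3 -23.2   3.6]
 [ 20.2  -1.    5.1]
 [177.4  29.7  13.7]]
finger tool [[  7.  -13.4 140.3]
 [ 11.3  -0.3 152.3]
 [ 12.4  13.2 169. ]]
```

View pics/w1.png

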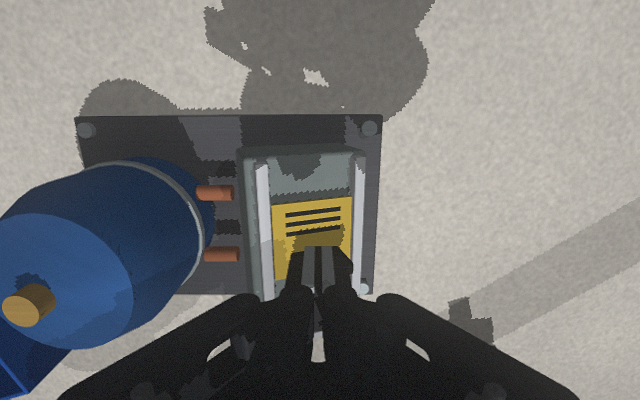

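{"op": "carry_out", "data": {"slide": [[0,0,0.025],[0,0,0.044],[-0.006,0,0.044],[-0.015,0,0.044],[-0.025,0,0.044],[-0.035,0,0.044]], "roll": [0,0,0,0,0,0], "claw": [0,0,0,0,0,0]}}

```text
clock: 4.25
position: [570.5, 60.3, 291.6]
ee_rot: [-0.577, 0.816, -0.0, 0.001]
contact_force: [0.1, -1.7, 0.9]
gripper_width: 0.1
grasp_force: 0.6
```

{"op": "carry_out", "data": {"slide": [[-0.005,0,0],[-0.01,0,0],[-0.014,0,0],[-0.017,0,0],[-0.018,0,0],[-0.018,0,0]], "roll": [0,0,0,0,0,0], "claw": [0,0,0,0,0,0]}}

```text
clock: 5.0
position: [576.2, 77.0, 290.6]
ee_rot: [-0.577, 0.817, 0.0, 0.0]
contact_force: [-1.4, -0.5, 0.4]
gripper_width: 0.1
grasp_force: 0.0
```

```bash
cat > tab.py <<'E'
from h import *
np.set_printoptions(precision=1,suppress=True,linewidth=200)
s=read_state();T=T_tool(s);print(s['position'],s['contact_force'],'tip unit',ufr(T[:3,3]+T[:3,2]*173))
for n in ['wrist','side','scene']:
    p=shot(n);c,g=cloud(p);q=(c-SPOT)@RS
    for lab,k in [('tab',(q[:,2]>12)&(q[:,2]<33)&(abs(q[:,0])<19)&(q[:,1]>30)&(q[:,1]<80)&(g.max(1)<60)),('yel',(g[:,0]-g[:,2]>70)&(g[:,0]>110)&(abs(q[:,2])<20)&(abs(q[:,0])<35)&(q[:,1]>-30)&(q[:,1]<90)),
      ('red',(g[:,0]-g[:,1]>60)&(g[:,0]-g[:,2]>50)&(abs(q[:,2])<8)&(np.hypot(q[:,0],q[:,1])<25))]:
        Q=q[k];print(n,lab,len(Q),np.percentile(Q,[1,50,99],axis=0).tolist() if len(Q)>3 else '')
E
python3 tab.py
```

```text
[576.2  77.  290.6] [-1.4 -0.5  0.4] tip unit [-6.1 44.6 19.2]
wrist tab 313 [[-17.03856214883238, 32.458980748789294, 13.360369852264794], [6.159300454536704, 36.87759145218783, 29.334561880188893], [18.526366212857212, 57.937028053669664, 32.95239752865821]]
wrist yel 3032 [[-28.787308620887817, 21.03491358473327, 3.4959442576214657], [17.912599885639764, 40.24035592878517, 4.931327777367622], [28.565668034404403, 69.79127837548364, 6.297696262116734]]
wrist red 938 [[-11.612253236353183, -13.087889053055372, -1.1575337671251602], [0.7219830130223075, -2.003615668672208, 0.20466874377511857], [11.366846986596473, 10.306003910576086, 1.5446495630804165]]
side tab 32 [[-15.600881270792517, 31.112139269874124, 12.282134574476286], [3.7892571338654535, 47.98264199746774, 21.958325600017343], [16.228957028391783, 59.979338337338916, 32.11278407807455]]
side yel 60 [[-28.93091219435116, 19.50074243766414, 2.0767450550690123], [13.930278879237928, 45.86461761781119, 4.905218396066783], [26.07069137578966, 74.89967255866942, 7.098387462472336]]
side red 0 
scene tab 0 
scene yel 70 [[-27.92662042486566, 27.97453972124261, -2.460288289892147], [10.79233122798627, 69.79150162128818, 5.749097319364068], [28.43809739827311, 83.6974734260834, 9.594451248890257]]
scene red 1
```

{"op": "carry_out", "data": {"slide": [[0.008,0,0],[0.012,0,-0.055],[0.05,-0.005,-0.11],[0.11,-0.012,-0.11],[0.17,-0.022,-0.11],[0.23,-0.03,-0.11],[0.29,-0.038,-0.11],[0.338,-0.042,-0.11]], "roll": [0,0,0,0,0,0,0,0], "claw": [0,0,0,0.07,0.07,0.07,0.07,0.07]}}

```text
clock: 6.15
position: [501.6, -258.5, 400.8]
ee_rot: [-0.577, 0.817, -0.0, 0.0]
contact_force: [0.6, 0.8, 0.5]
gripper_width: 70.1
grasp_force: 0.0
```

{"op": "carry_out", "data": {"slide": [[0,0,0],[0,0,0],[0,0,0]], "roll": [0,0,0], "claw": [0.07,0.07,0.07]}}

```text
clock: 6.52
position: [503.1, -255.2, 400.8]
ee_rot: [-0.578, 0.816, 0.0, 0.0]
contact_force: [1.1, -1.3, -0.0]
gripper_width: 70.2
grasp_force: 0.0
```

```bash
cat > probe.py <<'E'
from h import *
np.set_printoptions(precision=1,suppress=True,linewidth=200)
s=read_state();T=T_tool(s);print(s['position'],s['contact_force'])
p=shot('wrist');save(p,'w2.png');c,g=cloud(p)
for t in ['probe','probe_stand']: print(t,[(np.round(r['at']),round(r['conf'],2),pt(p,r['at'])) for r in place_of(p,t)[:4]])
k=(abs(c[:,0]-503)<45)&(abs(c[:,1]+256)<45)
for lab,m in [('top',(c[:,2]>148)&(c[:,2]<162)),('stand',(abs(c[:,2]-70)<3)),('collar',(abs(c[:,2]-76)<2))]:
    Q=c[k&m]
    if len(Q)>8: print(lab,len(Q),cv2.minAreaRect(Q[:,:2].astype(np.float32)),np.median(Q,0),((Q-T[:3,3])@T[:3,:3]).mean(0))
E
python3 probe.py
```

```text
[ 503.1 -255.2  400.8] [ 1.1 -1.3 -0. ]
probe [(array([430., 195.]), 0.92, array([ 411.6, -225.8,  113.9])), (array([318., 184.]), 0.91, array([ 496.4, -274.5,  144.9])), (array([392.,  80.]), 0.7, array([ 426. , -325.9,  150.7]))]
probe_stand [(array([318., 169.]), 0.91, array([ 496.2, -273.7,   86.6])), (array([209.,  49.]), 0.66, array([ 568.2, -419.1,    6.9]))]
top 1082 ((501.3504333496094, -259.6143798828125), (24.61329460144043, 24.782329559326172), 31.072586059570312) [ 500.9 -260.9  155. ] [  6.1   0.  246.2]
stand 2038 ((501.7431335449219, -259.2681579589844), (60.388450622558594, 60.406707763671875), 22.027807235717773) [ 491.9 -271.9   70.5] [ 14.5  -0.1 330.3]
collar 203 ((499.0541076660156, -266.72760009765625), (18.225210189819336, 33.050140380859375), 72.15914916992188) [ 496.8 -269.8   76.4] [ 14.4  -0.5 324.4]
```

View pics/w2.png

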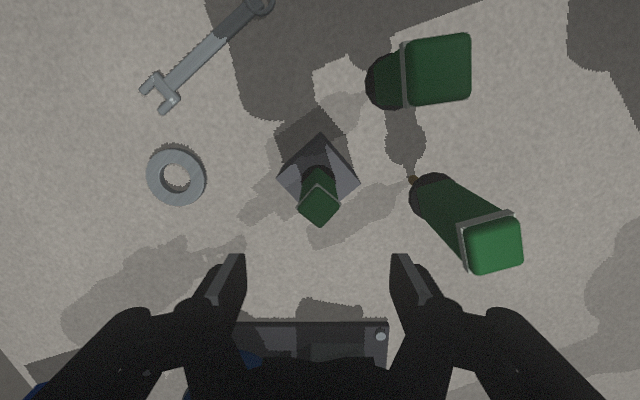

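{"op": "carry_out", "data": {"slide": [[0.0045,0,0],[0.0045,0,0],[0.0045,0,0.01],[0.0045,0,0.02],[0.0045,0,0.06],[0.0045,0,0.1],[0.0045,0,0.128],[0.0045,0,0.128]], "roll": [10.6,21.2,31.8,42.4,42.4,42.4,42.4,42.4], "claw": [0.07,0.07,0.07,0.07,0.06,0.06,0.06,0.06]}}

```text
clock: 7.68
position: [501.0, -259.7, 270.6]
ee_rot: [-0.243, 0.97, 0.001, -0.002]
contact_force: [0.1, -0.1, 1.8]
gripper_width: 59.6
grasp_force: 0.0
```

{"op": "carry_out", "data": {"slide": [[0,0,0],[0,0,0],[0,0,0],[0,0,0],[0,0,0],[0,0,0]], "roll": [0,0,0,0,0,0], "claw": [0.04,0.022,0.022,0.022,0.022,0.022]}}

```text
clock: 8.43
position: [501.9, -260.3, 274.4]
ee_rot: [-0.243, 0.97, -0.001, 0.001]
contact_force: [-0.6, 1.4, 6.7]
gripper_width: 23.2
grasp_force: 58.8
```

{"op": "carry_out", "data": {"slide": [[0,0,-0.015],[0,0,-0.03],[0,0,-0.03],[-0.004,0,-0.03],[-0.008,0,-0.03],[-0.012,0,-0.03],[-0.015,0,-0.03]], "roll": [0,0,0,0,0,0,0], "claw": [0.022,0.022,0.022,0.022,0.022,0.022,0.022]}}

```text
clock: 9.3
position: [512.9, -254.1, 301.6]
ee_rot: [-0.243, 0.97, 0.001, -0.005]
contact_force: [-6.5, -5.9, 1.2]
gripper_width: 23.5
grasp_force: 59.1
```

```bash
cat > tilt.py <<'E'
from h import *
import sys
np.set_printoptions(precision=2,suppress=True,linewidth=200)
s=read_state();T=T_tool(s);print(s['position'],s['contact_force'],s['wrist_torque'],s['gripper_width'],s['grasp_force'])
for n in ['wrist','side','scene']:
    p=shot(n);save(p,sys.argv[1]+n+'.png');c,g=cloud(p);t=(c-T[:3,3])@T[:3,:3]
    gm=(g[:,1]>g[:,0]+12)&(g[:,1]>g[:,2]+8)&(np.abs(t[:,:2]).max(1)<45)&(t[:,2]>100)&(t[:,2]<215)
    Q=t[gm]
    if len(Q)<20: print(n,'few',len(Q));continue
    print(n,'green',len(Q),Q.min(0),Q.max(0))
    # face normals: RANSAC planes
    best=[];rng=np.random.default_rng(0);rem=Q
    for k in range(2):
        if len(rem)<30: break
        bi=None
        for _ in range(300):
            a=rem[rng.choice(len(rem),3,replace=False)];nn=np.cross(a[1]-a[0],a[2]-a[0]);L=np.linalg.norm(nn)
            if L<40: continue
            i=np.abs((rem-a[0])@nn/L)<1
            if bi is None or i.sum()>bi.sum(): bi=i
        if bi is None: break
        P=rem[bi];m=P.mean(0);nn=np.linalg.svd(P-m)[2][2];print('  plane n(tool)',nn,'tilt about y (deg)',np.degrees(np.arctan2(nn[2],nn[0])),len(P),'c',m);rem=rem[~bi]
E
python3 tilt.py a
```

```text
[ 512.89 -254.07  301.6 ] [-6.52 -5.93  1.24] [-1.99  2.39  0.01] 23.53084406683193 59.079601764678955
wrist green 7293 [-11.32 -12.62 100.46] [ 15.74  13.08 198.48]
  plane n(tool) [-1.   -0.    0.06] tilt about y (deg) 176.4590184240965 4229 c [ 12.54  -0.55 149.03]
  plane n(tool) [-0.04  0.01 -1.  ] tilt about y (deg) -92.54448207203983 2516 c [  0.6   -0.42 118.99]
side green 305 [ -4.86 -13.24 103.27] [ 17.54  11.96 196.32]
  plane n(tool) [ 1.   -0.   -0.05] tilt about y (deg) -3.0523010543924687 181 c [ 12.56  -0.8  158.88]
  plane n(tool) [ 1.   -0.03 -0.05] tilt about y (deg) -2.9622146507796487 43 c [ 10.72  -1.47 154.74]
scene green 104 [-17.06  -9.36 117.17] [ 15.36  14.95 198.54]
  plane n(tool) [-1.   -0.06  0.01] tilt about y (deg) 179.3989624884729 35 c [-10.66   1.9  158.45]
  plane n(tool) [-1.   -0.07  0.02] tilt about y (deg) 178.6405015503376 19 c [-13.28   0.88 154.83]
```

{"op": "carry_out", "data": {"slide": [[-0.004,0,0],[-0.008,0,0],[-0.012,0,0],[-0.016,0,0],[-0.018,0,0],[-0.018,0,0]], "roll": [0,0,0,0,0,0], "claw": [0.022,0.022,0.022,0.022,0.022,0.022]}}

```text
clock: 10.2
position: [528.3, -245.6, 300.8]
ee_rot: [-0.243, 0.97, 0.001, -0.005]
contact_force: [-5.7, -4.1, -2.1]
gripper_width: 23.2
grasp_force: 58.9
```

```bash
python3 tilt.py b
```

```text
[ 528.28 -245.63  300.8 ] [-5.65 -4.1  -2.1 ] [-1.77  2.04  0.01] 23.164725654655893 58.86030614376068
wrist green 7762 [-12.69 -13.93 100.  ] [ 24.97  12.73 194.05]
  plane n(tool) [-0.97 -0.    0.25] tilt about y (deg) 165.45336642778807 5451 c [ 13.61  -0.52 148.46]
  plane n(tool) [-0.23 -0.01 -0.97] tilt about y (deg) -103.47651821403937 1733 c [ -2.65  -0.66 119.16]
side green 332 [ -1.25 -13.56 106.71] [ 25.14  12.69 196.3 ]
  plane n(tool) [-0.97  0.07  0.24] tilt about y (deg) 166.366360314856 171 c [ 15.45  -0.93 158.14]
  plane n(tool) [ 0.96  0.15 -0.24] tilt about y (deg) -14.191475882275011 64 c [ 15.99  -0.15 158.79]
scene green 86 [-20.43  -8.7  103.03] [ 15.97  40.69 197.28]
  plane n(tool) [-0.96  0.1   0.25] tilt about y (deg) 165.4336174770476 27 c [ -7.05   3.23 161.28]
  plane n(tool) [-0.94 -0.22  0.27] tilt about y (deg) 163.9464506566309 19 c [-10.15   0.85 158.29]
```

View pics/bwrist.png

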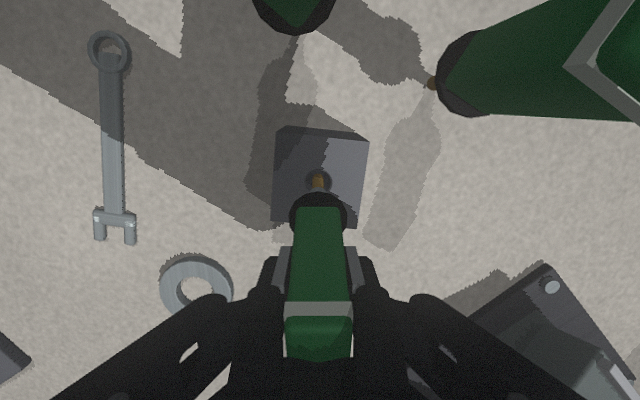

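{"op": "carry_out", "data": {"slide": [[-0.004,0,0],[-0.007,0,0],[-0.009,0,0],[-0.009,0,0]], "roll": [0,0,0,0], "claw": [0.022,0.022,0.022,0.022]}}

```text
clock: 10.85
position: [535.8, -241.2, 300.3]
ee_rot: [-0.242, 0.97, 0.002, -0.006]
contact_force: [-5.8, -3.5, -2.3]
gripper_width: 23.4
grasp_force: 58.9
```

```bash
python3 tilt.py c | head -4
```

```text
[ 535.83 -241.21  300.32] [-5.82 -3.46 -2.27] [-1.38  2.28  0.07] 23.410297600886075 58.89387309551239
wrist green 8029 [-14.23 -12.55 100.47] [ 29.05  34.17 195.44]
  plane n(tool) [-0.94  0.    0.34] tilt about y (deg) 160.15681370980033 5982 c [ 14.17  -0.66 148.03]
  plane n(tool) [0.32 0.   0.95] tilt about y (deg) 71.19128799126476 1354 c [ -4.22  -0.51 119.36]
```

{"op": "carry_out", "data": {"slide": [[0.002,0,0],[0.0025,0,-0.015],[0.0025,0,-0.035],[0.0025,0,-0.08],[0.0025,0,-0.08],[0.0025,0,-0.08]], "roll": [0,0,0,0,0,0], "claw": [0.022,0.022,0.022,0.022,0.022,0.022]}}

```text
clock: 11.75
position: [536.4, -241.4, 383.4]
ee_rot: [-0.243, 0.97, -0.0, 0.001]
contact_force: [0.2, 0.2, -1.6]
gripper_width: 23.4
grasp_force: 59.3
```

```bash
python3 tilt.py d
python3 - <<'E'
from h import *
np.set_printoptions(precision=1,suppress=True)
s=read_state();T=T_tool(s);print(T)
for n in ['wrist','side','scene']:
    p=shot(n)
    for t in ['probe_tip','probe']:
        for r in place_of(p,t)[:3]:
            w=pt(p,r['at']);print(n,t,np.round(r['at']),round(r['conf'],2),w,(w-T[:3,3])@T[:3,:3])
E
```

```text
[ 536.36 -241.42  383.37] [ 0.23  0.18 -1.57] [ 0.01  0.09 -0.04] 23.41944257579404 59.323877692222595
wrist green 7967 [-14.12 -12.42 100.12] [ 28.58  12.68 190.33]
  plane n(tool) [-0.94  0.01  0.33] tilt about y (deg) 160.59511515078452 5863 c [ 14.16  -0.8  148.29]
  plane n(tool) [-0.31  0.   -0.95] tilt about y (deg) -107.78045956746027 1400 c [ -4.03  -0.29 119.37]
side green 411 [ -4.88 -13.   108.53] [ 29.53  11.81 195.85]
  plane n(tool) [ 0.94 -0.01 -0.33] tilt about y (deg) -19.187786456447466 215 c [ 17.74   0.14 160.71]
  plane n(tool) [-0.94 -0.01  0.33] tilt about y (deg) 160.67373046102995 75 c [ 16.95   0.36 153.57]
scene green 97 [-21.89  -9.4  103.78] [ 18.33  42.1  199.27]
  plane n(tool) [-0.88  0.34  0.32] tilt about y (deg) 159.8735072883765 28 c [ -6.56   3.87 160.34]
  plane n(tool) [ 0.93  0.19 -0.32] tilt about y (deg) -19.04487445696488 21 c [ -6.46  -0.6  158.11]
[[  -0.9   -0.5   -0.   536.1]
 [  -0.5    0.9    0.  -241.6]
 [   0.     0.    -1.   381.7]
 [   0.     0.     0.     1. ]]
wrist probe_tip [317. 167.] 0.6 [ 503.6 -259.9  144.3] [ 37.   -1.1 2
[... 173 characters left out ...]
 0.71 [ 512.8 -253.8  199.2] [ 26.1   0.  182.5]
side probe_tip [356. 249.] 0.62 [ 562.8 -110.     1. ] [-86.  103.  380.7]
side probe_tip [301. 286.] 0.57 [ 399.2 -212.8    7.6] [106.8  89.4 374.4]
side probe_tip [316. 324.] 0.4 [ 407.7 -327.     8.4] [153.  -15.3 373.5]
side probe [316. 302.] 0.91 [ 404.6 -337.8   85. ] [161.  -23.3 296.9]
side probe [299. 263.] 0.88 [ 393.4 -222.9   85.6] [116.7  83.3 296.3]
side probe [361. 228.] 0.68 [ 512.3 -263.6  187.1] [ 31.1  -8.5 194.7]
scene probe [267. 157.] 0.73 [ 527.5 -239.8  181. ] [  6.5   5.3 200.7]
scene probe [299. 171.] 0.59 [ 414.6 -193.5   81.7] [ 84.2  99.3 300.3]
scene probe [279. 159.] 0.5 [ 414.5 -305.1   87.5] [136.8   1.  294.4]
```

View pics/dwrist.png

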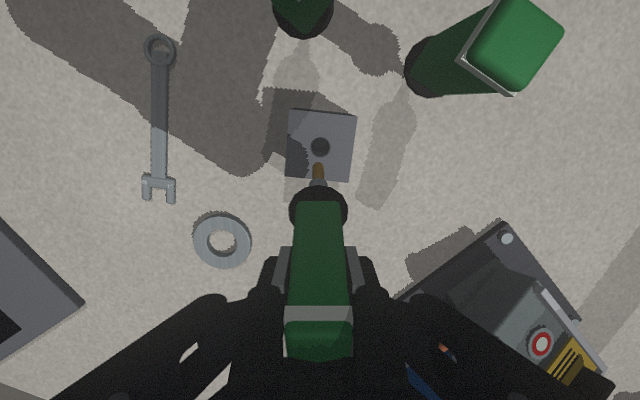

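{"op": "carry_out", "data": {"slide": [[0,0,-0.03],[-0.02,0.04,-0.04],[-0.042,0.09,-0.04],[-0.064,0.135,-0.04],[-0.083,0.175,-0.04],[-0.1,0.215,-0.04],[-0.115,0.245,-0.04],[-0.1233,0.2613,-0.04]], "roll": [0,-10.5,-21,-31.5,-42,-52.5,-63,-73.5], "claw": [0.022,0.022,0.022,0.022,0.022,0.022,0.022,0.022]}}

```text
clock: 13.35
position: [521.6, 48.4, 422.9]
ee_rot: [0.777, -0.629, 0.0, -0.0]
contact_force: [-0.1, -0.8, -1.6]
gripper_width: 23.6
grasp_force: 59.3
```

{"op": "carry_out", "data": {"slide": [[0,0,0],[0,0,0],[0,0,0],[0,0,0],[0,0,0],[0,0,0],[0,0,0],[0,0,0]], "roll": [-10.5,-21,-31.5,-42,-52.5,-59,-59,-59], "claw": [0.022,0.022,0.022,0.022,0.022,0.022,0.022,0.022]}}

```text
clock: 14.35
position: [521.8, 46.8, 422.8]
ee_rot: [0.986, -0.169, 0.0, -0.0]
contact_force: [-0.1, -0.0, -1.6]
gripper_width: 23.5
grasp_force: 59.3
```

```bash
python3 tilt.py e
cat > fin.py <<'E'
from h import *
import sys
np.set_printoptions(precision=2,suppress=True,linewidth=200)
s=read_state();T=T_tool(s);print(s['clock'],s['position'],s['contact_force']);print('tool y ang',np.degrees(np.arctan2(T[1,1],T[0,1])),'tool z',T[:3,2])
p=shot('wrist');save(p,sys.argv[1]);c,g=cloud(p);q=(c-SPOT)@RS;t=(c-T[:3,3])@T[:3,:3]
r,gr,b=g.T
k=(r-gr>60)&(r-b>50)&(abs(q[:,2])<8)&(np.hypot(q[:,0],q[:,1])<28);Q=q[k]
if len(Q)>20:
    e,rad=cv2.minEnclosingCircle(Q[:,:2].astype(np.float32));print('red',len(Q),Q.min(0),Q.max(0),'circ',e,rad)
f=(np.abs(q[:,2]+3)<2.5)&(np.abs(q[:,0])<28)&((q[:,1]<-20)&(q[:,1]>-45));P=c[f]
if len(P)>50:
    n=np.linalg.svd(P-P.mean(0))[2][2];n*=np.sign(n[2]);print('face n',n,'tilt',np.degrees(np.arccos(n[2])),'yaw',np.degrees(np.arctan2(-n[1],-n[0])),len(P))
# brass / sleeve cloud along axis
A=np.array([2.85,-.4,152.3]);a=np.array([.332,0,.943]);d=t-A;al=d@a;rr=np.linalg.norm(d-al[:,None]*a,axis=1)
for lo,hi in [(52,75),(76,90),(90,101),(101,108)]:
    m=(al>lo)&(al<hi)&(rr<10);print('axis',lo,hi,m.sum(),t[m].mean(0) if m.any() else '',(t[m,1].min(),t[m,1].max()) if m.any() else '')
m=(rr<8)&(al>60)&(al<115);print('al hist',np.histogram(al[m],bins=range(60,116,4)))
for nm in ['probe_tip','spot']: print(nm,[(np.round(x['at'],1),round(x['conf'],2)) for x in place_of(p,nm)[:3]])
E
python3 fin.py f1.png
```

```text
[521.84  46.76 422.75] [-0.14 -0.04 -1.57] [0.02 0.06 0.03] 23.505829193896965 59.313384890556335
wrist green 7874 [-14.4  -11.41 100.2 ] [ 27.87  13.86 190.36]
  plane n(tool) [-0.94  0.    0.33] tilt about y (deg) 160.61431560332593 5831 c [ 13.37   0.53 147.93]
  plane n(tool) [0.3  0.   0.96] tilt about y (deg) 72.77522393245664 1374 c [ -4.61   0.65 119.27]
side green 89 [-17.15   0.29 124.57] [ 24.24  15.04 196.8 ]
  plane n(tool) [ 0.06 -1.    0.  ] tilt about y (deg) 0.8837543589955454 36 c [ 12.45  12.09 176.5 ]
  plane n(tool) [ 0.01 -1.    0.01] tilt about y (deg) 51.97096763346614 26 c [ 15.02   9.83 180.97]
scene green 112 [ -2.36 -16.89 119.66] [ 28.16   5.62 196.81]
  plane n(tool) [ 0.95  0.05 -0.31] tilt about y (deg) -18.268273493056235 37 c [ 17.44  -4.15 158.81]
  plane n(tool) [-0.2   0.96  0.2 ] tilt about y (deg) 135.02699606838934 23 c [ 15.77 -11.   179.05]
14.5 [521.86  46.79 422.71] [ 0.33 -0.1  -1.67]
tool y ang -109.44525642292328 tool z [-0. -0. -1.]
red 322 [-12.41 -13.4   -1.68] [12.37 10.79  2.07] circ (-0.23856233060359955, -1.4306617975234985) 12.738798141479492
face n [-0.32  0.11  0.94] tilt 19.84158882427169 yaw -19.333207432121345 1428
axis 52 75 115 [ 30.45   0.52 218.01] (np.float64(-5.396391940735814), np.float64(5.98398315840851))
axis 76 90 107 [ 33.15   0.59 231.05] (np.float64(-3.0545451204236813), np.float64(4.322810601143376))
axis 90 101 69 [ 36.17   0.6  240.11] (np.float64(-3.1601373274500943), np.float64(4.426825182903279))
axis 101 108 0  
al hist (array([ 0, 10, 60, 51, 12, 38, 39, 37, 36, 14,  0,  0,  0]), array([ 60,  64,  68,  72,  76,  80,  84,  88,  92,  96, 100, 104, 108, 112]))
probe_tip [(array([317.8, 168.2]), 0.57), (array([618.9, 155. ]), 0.49), (array([533.2, 189.3]), 0.46)]
spot [(array([315.1, 136.3]), 0.85)]
```

View pics/f1.png

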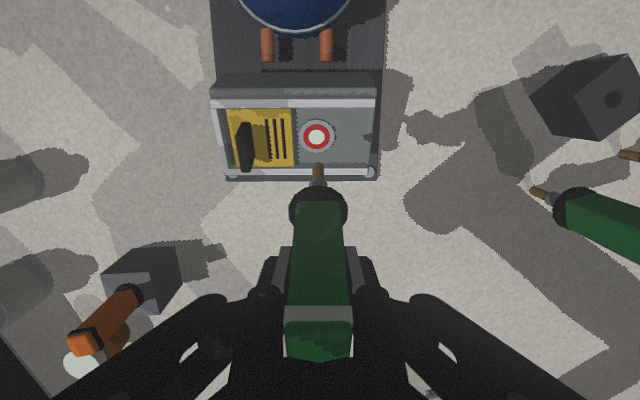

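{"op": "carry_out", "data": {"slide": [[0.002,-0.0013,0.02],[0.004,-0.0013,0.045],[0.006,-0.0013,0.062],[0.006,-0.0013,0.062],[0.006,-0.0013,0.062]], "roll": [0,0,0,0,0], "claw": [0.022,0.022,0.022,0.022,0.022]}}

```text
clock: 15.28
position: [528.3, 46.1, 361.5]
ee_rot: [0.986, -0.168, 0.001, -0.0]
contact_force: [-0.1, 0.7, -1.8]
gripper_width: 23.2
grasp_force: 59.3
```

```bash
cat >> fin.py <<'E'
tip=np.array([35.9,.55,247.8]);S=SPOT+RS@np.array([-.2,-1.4,.2])
print('tip rel spot (spot axes)',(T[:3,:3]@tip+T[:3,3]-S)@RS)
x,y,w,h=230,60,170,150;cv2.imwrite('pics/crop_'+sys.argv[1],cv2.resize(p['img'][y:y+h,x:x+w,::-1],None,fx=4,fy=4,interpolation=cv2.INTER_CUBIC))
E
python3 fin.py f2.png
```

```text
15.275 [528.29  46.11 361.54] [-0.14  0.73 -1.78]
tool y ang -109.3912530774848 tool z [ 0.  0. -1.]
red 386 [-11.82 -13.35  -1.76] [12.27 10.64  1.62] circ (-0.1867532730102539, -1.2469754219055176) 12.75708293914795
face n [-0.32  0.11  0.94] tilt 19.939871205825842 yaw -19.042438854201635 2093
axis 52 75 114 [ 30.48   0.46 217.9 ] (np.float64(-5.377654945447073), np.float64(5.974718781333891))
axis 76 90 102 [ 33.     0.74 230.84] (np.float64(-3.0601057149332336), np.float64(4.326816952419554))
axis 90 101 72 [ 36.1    0.48 240.16] (np.float64(-3.1640508426341856), np.float64(4.440145779137571))
axis 101 108 0  
al hist (array([ 0, 13, 59, 48, 12, 40, 33, 40, 31, 18,  0,  0,  0]), array([ 60,  64,  68,  72,  76,  80,  84,  88,  92,  96, 100, 104, 108, 112]))
probe_tip [(array([315.5, 168.3]), 0.68), (array([318.5, 211.8]), 0.56)]
spot [(array([316.7, 154.2]), 0.84), (array([314.7, 139.9]), 0.61)]
tip rel spot (spot axes) [ 1.01  0.45 15.88]
```

View pics/crop_f2.png

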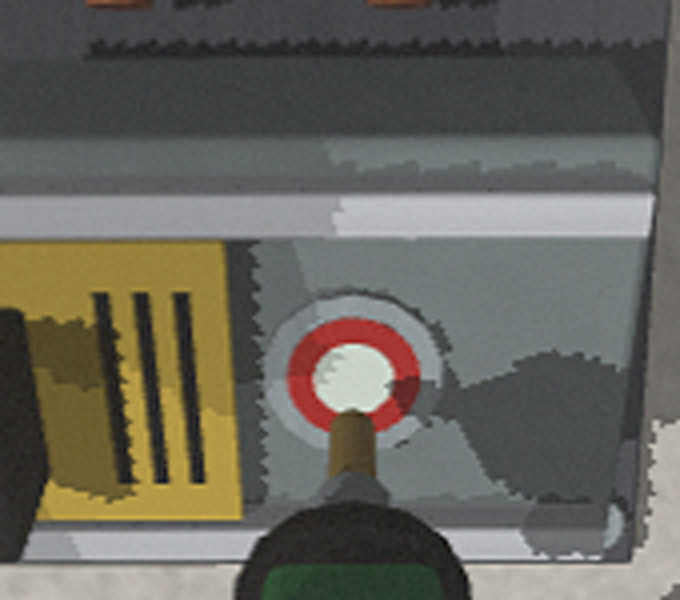

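{"op": "carry_out", "data": {"slide": [[0.001,0.0004,0.005],[0.0028,0.0004,0.0104],[0.0045,0.0004,0.015],[0.0055,0.0004,0.018],[0.0055,0.0004,0.018],[0.0055,0.0004,0.018]], "roll": [0,0,0,0,0,0], "claw": [0.022,0.022,0.022,0.022,0.022,0.022]}}

```text
clock: 16.18
position: [532.9, 43.8, 342.9]
ee_rot: [0.986, -0.168, -0.0, 0.0]
contact_force: [-0.1, 0.5, 0.6]
gripper_width: 23.4
grasp_force: 59.5
```

```bash
cat > chk.py <<'E'
from h import *
import sys
np.set_printoptions(precision=2,suppress=True,linewidth=200)
s=read_state();T=T_tool(s)
F=[]
for i in range(3):
    F.append(read_state()['contact_force']);p=shot('wrist')
tip=np.array([35.9,.55,247.8]);S=SPOT+RS@np.array([-.2,-1.4,.2])
print(s['clock'],s['position'],'F along n',[round(float((f-[0,.0,-1.75])@RS[:,2]),2) for f in F],np.array(F),'tip rel spot',(T[:3,:3]@tip+T[:3,3]-S)@RS)
save(p,sys.argv[1]);c,g=cloud(p);t=(c-T[:3,3])@T[:3,:3]
A=np.array([2.05,.55,151.9]);a=np.array([.332,0,.943]);d=t-A;al=d@a;rr=np.linalg.norm(d-al[:,None]*a,axis=1)
r,gr,b=g.T
m=(rr<7)&(al>60)&(al<115);br=m&(r-b>25);print('brass al',np.percentile(al[br],[2,50,98]) if br.sum()>5 else '',br.sum(),'sleeve/brass hist',np.histogram(al[m],bins=range(60,116,4))[0])
x,y,w,h=250,80,140,120;cv2.imwrite('pics/crop_'+sys.argv[1],cv2.resize(p['img'][y:y+h,x:x+w,::-1],None,fx=5,fy=5,interpolation=cv2.INTER_CUBIC))
E
python3 chk.py g1.png
```

```text
16.175 [532.92  43.8  342.91] F along n [2.28, 2.12, 1.92] [[-0.12  0.51  0.57]
 [-1.77 -0.44 -0.04]
 [-1.45 -0.28 -0.17]] tip rel spot [-0.89 -0.36 -3.31]
brass al [79.6  87.45 98.61] 145 sleeve/brass hist [  0   7  51  59   9  37  36  39  31 163   0   0   0]
```

{"op": "carry_out", "data": {"slide": [[0.0006,0,0.0016],[0.0014,0,0.0032],[0.0014,0,0.0032],[0.0014,0,0.0032]], "roll": [0,0,0,0], "claw": [0.022,0.022,0.022,0.022]}}

```text
clock: 16.82
position: [534.2, 43.4, 339.5]
ee_rot: [0.986, -0.169, -0.0, 0.0]
contact_force: [-2.4, -0.0, 2.4]
gripper_width: 23.4
grasp_force: 59.6
```

```bash
python3 chk.py g2.png; python3 tilt.py h | head -4
```

```text
16.825 [534.24  43.36 339.51] F along n [4.65, 3.99, 4.42] [[-2.44 -0.02  2.37]
 [-2.2  -0.19  1.77]
 [-1.47  0.15  2.43]] tip rel spot [-0.8  -0.34 -6.97]
brass al [75.2  85.15 94.32] 111 sleeve/brass hist [  0   5  53  61   8  39  43  27 165   0   0   0   0]
[534.25  43.33 339.54] [-2.8   0.54  1.42] [ 0.17  0.88 -0.02] 23.53704917262821 59.651328921318054
wrist green 7966 [-14.15 -12.59 100.06] [ 27.92  12.97 194.94]
  plane n(tool) [-0.94  0.    0.33] tilt about y (deg) 160.8229859685025 5894 c [ 13.53   0.56 148.44]
  plane n(tool) [-0.3  -0.   -0.96] tilt about y (deg) -107.23509114685771 1417 c [ -4.49   0.57 119.21]
```

View pics/crop_g2.png

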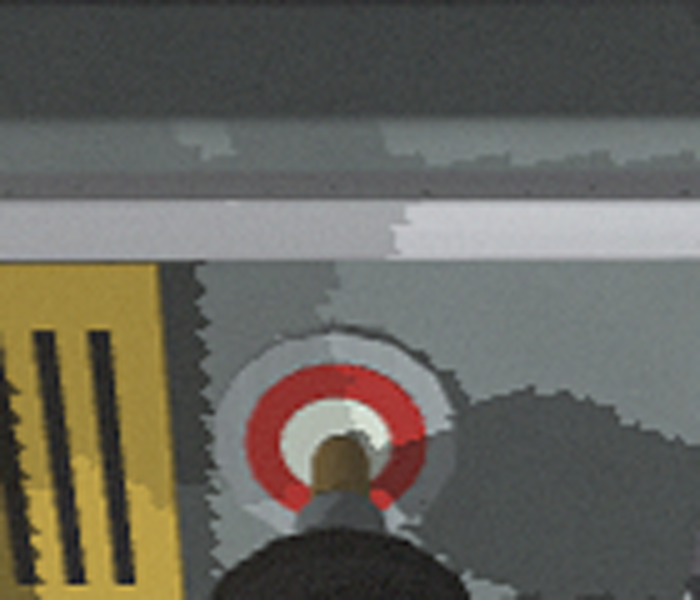

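```bash
python3 -c "
from bench import *
print(job_done())"
```

```text
the job is handed in; nothing more can be done
None
```

The job is handed in. The shutter is open and snapped home. The green probe is still gripped with its tip within about 1 mm of the spot's centre and about 0.7° off square. The tip is pushed in about 6.5 mm at about 4 N (estimated from force and pose, not read directly), and in the pictures I viewed only the probe touches the unit.

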